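Hold the spring clamp open over the blank on the angle plate

TASK

Take the larger of the two spring clamps off the clamp rail by squeezing its handles, and with the handles squeezed all the way bring its open jaws down over the top edge of the steel blank and the angle plate behind it, about midway along the blank: one jaw in front of the blank, the other behind the angle plate, both pads well below the top edge and touching neither part. Finish while holding it there, still squeezed fully open, so that I can square up the blank before the clamp bites. Do not shift the blank or its packing block, and leave the small clamp on the rail.

Things in the scene. Friction and masses are not known exactly. Their poses are not given: they have to be found in the camera images.
- clamp: the larger spring clamp: two steel levers like a big clothes peg, 22 mm wide, 110 mm long, 0.16 kg, black handle grips and jaw pads; clipped on the rail at the start, jaws down, handles up. Origin: centre of the pivot pin. Axes are those of one lever: on the rail z points up, x lies along pin and rail, y across the rail (the line to squeeze along)
- clamp_grip (a point): midway between the handles, 42 mm above the pin: where to squeeze. The flat grips reach from 22 to 59 mm above the pin and flare: over the outsides 62 mm at the top, 42 at the bottom. Squeezing takes 7 N to start, 13 N at the end stop, where the outsides are parallel, 29 mm apart; 20 to 30 N holds it firmly against the stop
- clamp_jaw (a joint): angle (rad) between the larger clamp's levers: 0 as it bites on the rail, grows as it is squeezed open against its spring, 0.54 at the end stop (gap then 32 mm between the jaw tips, 24 mm at the tops of the pads). In the fingers each lever turns by half of it, so the jaws spread evenly about the plane midway between the fingers
- clamp_tip_a (a point): lower end of the gripping face of one jaw pad of the larger clamp: on the rail 50 mm below the pin and 3 mm to its +y side; fully squeezed 47 mm below the pin, 16 mm to that side. The pads reach 16 mm up from here and are, with the lever, 6 mm thick
- clamp_tip_b (a point): the same point of the other jaw pad, on the -y side
- small_clamp: the smaller spring clamp, same shape, 16 mm wide, about 80 mm long, clipped on the same rail; stays there. Origin: centre of its pivot pin, which is 36 mm above its jaw tips
- rail: clamp rail, fixed: 240 mm of dark angle iron on a wooden base 85 x 270 mm. Its upright leg is 6 mm thick, its top edge 60 mm above the bench. Origin: at bench height under the middle of the upright leg; y along the rail, x across it, z up. The clamps sit on that leg about 50 mm either side of its middle, in either order
- angle_plate: dark steel angle plate, fixed: upright leg 110 mm wide, 80 high, 8 thick; behind it a foot and a triangular web at either end, 96 mm clear between them. Origin: bottom middle of the leg's front face; x points backwards through the leg, y along its width, z up
- blank: bright steel blank 4 mm thick, 70 mm wide, 84 mm high, with three drilled holes, loose, stood on edge flat against the front face of the angle plate. Origin: middle of its lower edge; x points backwards into the angle plate, y along its width, z up
- blank_top (a point): middle of the blank's top edge, 84 mm above the bench, in mid-thickness, axes as the blank. The blank reaches 2 mm to either side in x; the leg of the angle plate, 4 mm lower, lies 2 to 10 mm behind: the 12 mm stack is centred 4 mm behind this point in x
- wood_block: beech packing block 48 x 105 x 32 mm, lying against the foot of the blank in front of it, keeping it upright; loose. Origin: middle of its underside

How it is judged:
On the way:
1. the larger clamp is squeezed open and lifted clear of the rail (value of joint clamp_jaw above 0.4 rad and height (world z) of each of clamp_tip_a, clamp_tip_b above 0.066 m and contact force between clamp and rail below 0.1 N), for 0.2 s.
At the end, for the whole second after the job is handed in: fingers hold the clamp still, joint over 0.42; one tip before the blank, one behind the angle plate, 1 mm or more clear, 12 mm or more under the blank's top, within 14 mm of its middle; clamp touches neither part nor block; blank moved under 5 mm, block 10, small clamp 12 (value of joint clamp_jaw above 0.42 rad and z of each of clamp_tip_a, clamp_tip_b in the frame of blank_top below -0.012 m and y of clamp_tip_a in the frame of blank_top between -0.014 and 0.014 m and y of clamp_tip_b in the frame of blank_top between -0.014 and 0.014 m and ((x of clamp_tip_a in the frame of blank_top below -0.003 m and x of clamp_tip_b in the frame of blank_top above 0.011 m) or (x of clamp_tip_b in the frame of blank_top below -0.003 m and x of clamp_tip_a in the frame of blank_top above 0.011 m)) and contact force between clamp and blank below 0.2 N and contact force between clamp and angle_plate below 0.2 N and contact force between clamp and wood_block below 0.2 N and contact force between clamp and the fingers above 4 N and height (world z) of each of clamp_tip_a, clamp_tip_b above 0.036 m and linear speed of clamp below 0.03 m/s and distance of blank_top from where it was at the start of the episode below 0.005 m and distance of wood_block from where it was at the start of the episode below 0.01 m and distance of small_clamp from where it was at the start of the episode below 0.012 m); the arm keeps its last pose, push and grip.
It fails at once if the blank is shifted by 8 mm or more (distance of blank_top from where it was at the start of the episode above 0.008 m).
It fails at once if the small clamp is knocked along or off the rail (distance of small_clamp from where it was at the start of the episode above 0.02 m).
It also fails if it takes over 35 s, if anything falls off the work surface, if the arm or the gripper's body presses on something with over 40 N, if the wrist force passes 120 N, or if a joint passes its speed limit or range.

ROBOT

A 7-joint arm with a two-finger parallel gripper is mounted at the origin on the work surface; the furniture and walls round the work are solid. World frame = base frame: x ahead of the robot, y to its left, z up, the work surface at z = 0. Lengths are in m, angles in rad, forces in N, time in s.
With the tool pointing down it reaches from about 0.4 to 0.85 m from the base axis. Payload 10.4 kg.
Tool frame: the origin (TCP) lies on the centre line of the jaws, within the pads' length; the fingertips stand 11 mm ahead of it and the grasp point (between the pads) lies 8 mm behind it; z points along the fingers, y is the line along which they close (so a half turn about z gives the same grasp; the last joint's range is limited). The gripper opens to 87 mm and grips with 3 to 60 N. Pads are 19 mm wide; open, the fingers measure 117 mm over their backs; the gripper's body (75 mm by 190 mm) begins 51 mm behind the grasp point.
Start: joints at [-1.192, 0.332, -0.065, 1.46, 0.022, 1.35, -0.088], TCP at [0.244, 0.575, 0.234] pointing down, gripper open.
Joint ranges: [-2.6, 2.6], [-0.5, 2.12], [-1.47, 1.34], [0.16, 2.42], [-1.27, 4.41], [0.06, 2.06], [-2.6, 2.6]. Speed limits (rad/s): [2.22, 2.22, 2.79, 2.79, 3.14, 3.14, 3.14].

INTERFACE

Orientations are given as a unit quaternion [x, y, z, w].
In Python, from bench import r gives the robot as it stands.
- The arm moves only by the shell command python3 -m pendant 'ROWS' [OPENING] [FORCE]. ROWS is JSON, a list of rows, each a list of 4 numbers: the shift along the tool's x, y, z in m, then the turn about the tool's z in rad. A call has 1 to 8 rows; each row shifts and turns the commanded pose from where the row before left it, along the tool's axes as they then stand; what a row does not reach is not made up. A row lasts 1/12 s, in which the tool goes at most 41.7 mm and 7.16 degrees, less where a joint would pass 70% of its speed; a pose out of reach is approached as far as the arm can. A call with a gripper value outside its range is refused whole. OPENING is the opening, from 0 (shut) to 1 (fully open), set as the call begins (- or left out, the last holds). The fingers move at their own pace and stop on an object; FORCE is the grip in N (left out, the last holds). Time passes only in rows, so rows that do not move let the fingers close. It gives the time, the measured TCP pose, the force, the opening and the grip force at its end, in the units of the state.
- r.read_state(): the state, without advancing time (a new reading comes with each control period).
- r.camera(name): name is "scene" or "top" or "wrist"; returns a dict with "img" (384x512x3 uint8, red, green, blue), "camera_matrix" (3x3 intrinsics, pixels), "xyz" and "attitude" of the camera in the world. Camera axes: x right, y down, z forward; pixel columns grow to the right and rows downward; lengths in m; the calibration is good to about 2 mm. A picture is of the moment at which its call begins. There is no depth.
- r.close_job(): hands the job in; it is judged then, once.
Trained networks look in the newest picture that a camera, given by its name, has taken for a name from the list of things; names that differ only in an ending like _2 or _b are one class to them, and where a whole thing is asked for, a point or a joint stands for the part that bears it (a point fixed in the world has none). Each returns a list of dicts, best first, with "score" (0 to 1); they miss things now and then, are a little off and sometimes report something else, mostly with a low value. They report only what shows in the picture. A call takes as long as a camera call.
- r.outline_of(thing, camera): "mask" (384x512 bool, what is visible of it) and "bbox" ([centre column, centre row, width, height] in pixels, round what is visible of it).
The state is a dict: "time": time; "joint_positions": joint angles; "joint_vel": joint speeds; "joint_torque": joint torques, N m; "ee_pos": TCP position; "eef_rot": TCP orientation; "ft_force": force on the tool from outside, world axes, zero at the start; "torque": the same for the moment, N m; "width": finger opening in m; "grip_force": force on a finger pad.
Only numpy, scipy, OpenCV 4.12 (cv2) and the standard library are available. Lean on these libraries where they do the work, as an engineer would, in place of code of your own. Each camera call takes 0.05 s, during which the arm holds its last target. There are 200 camera calls.

## Working session

There is one attempt and no reset: what is moved stays moved. The work goes in short steps, Python scripts to look and compute and a shell command to move; the robot and the scene stay as the last step left them, time stands still between calls to the robot, and variables do not carry over. Pictures are saved under pics/ and viewed, at most 10 in all, crops included, and the job is handed in when it is done.

```bash
mkdir -p pics; cat > h.py <<'E'
from bench import r
import numpy as np, cv2
from scipy.spatial.transform import Rotation as R
def att(c):
    a=np.array(c["attitude"]); return a if a.shape==(3,3) else R.from_quat(a).as_matrix()
def ray(c,u,v):
    d=att(c)@np.linalg.inv(c["camera_matrix"])@[u,v,1]; return np.array(c["xyz"]),d
def atz(c,u,v,z):
    o,d=ray(c,u,v); return o+d*(z-o[2])/d[2]
def proj(c,p):
    q=np.array(c["camera_matrix"])@(att(c).T@(np.array(p)-c["xyz"])); return q[:2]/q[2]
E
python3 - <<'E'
from h import *
for n in ["top","scene"]:
    c=r.camera(n); cv2.imwrite(f"pics/{n}0.png",c["img"][:,:,::-1])
    print(n,c["xyz"],c["attitude"],np.array(c["camera_matrix"]).tolist())
    for t in ["clamp","small_clamp","rail","angle_plate","blank","wood_block"]:
        print(t,[(round(o["score"],2),np.round(o["bbox"]).tolist()) for o in r.outline_of(t,n)[:2]])
s=r.read_state();print(s["time"],s["ee_pos"],R.from_quat(s["eef_rot"]).as_matrix().round(3).tolist(),s["width"])
E
```

```text
top [0.3198768  0.0280656  1.18404012] [ 0.71137564 -0.69936199  0.04856589 -0.04978813] [[365.39767200992, 0.0, 251.85274986869982], [0.0, 365.39767200992, 191.9800944505537], [0.0, 0.0, 1.0]]
clamp [(0.79, [357.0, 187.0, 16.0, 20.0])]
small_clamp [(0.66, [317.0, 192.0, 13.0, 14.0])]
rail [(0.85, [330.0, 193.0, 87.0, 32.0]), (0.48, [354.0, 195.0, 18.0, 10.0])]
angle_plate [(0.73, [150.0, 185.0, 44.0, 29.0])]
blank [(0.59, [151.0, 191.0, 23.0, 8.0]), (0.56, [156.0, 206.0, 35.0, 20.0])]
wood_block [(0.82, [157.0, 206.0, 37.0, 17.0])]
scene [-0.13828684 -0.52913353  0.81046731] [ 0.83180723 -0.36187241  0.16335211 -0.38789326] [[414.6398968177749, 0.0, 253.34853376002485], [0.0, 414.6398968177749, 186.49150534545757], [0.0, 0.0, 1.0]]
clamp [(0.7, [364.0, 246.0, 24.0, 46.0])]
small_clamp [(0.5, [319.0, 227.0, 11.0, 33.0]), (0.37, [189.0, 157.0, 44.0, 34.0])]
rail [(0.89, [342.0, 264.0, 111.0, 76.0])]
angle_plate [(0.68, [190.0, 156.0, 43.0, 35.0])]
blank [(0.67, [185.0, 156.0, 18.0, 22.0])]
wood_block [(0.57, [180.0, 172.0, 36.0, 22.0])]
0.7 [0.24442717 0.57525584 0.23358371] [[-0.92, 0.391, 0.0], [0.391, 0.92, 0.0], [0.0, 0.0, -1.0]] 0.08721086761358357
```

View pics/top0.png

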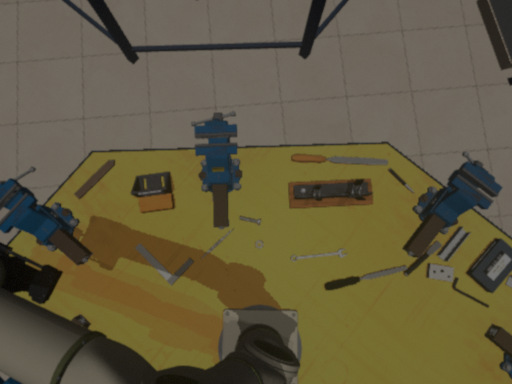

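View pics/scene0.png

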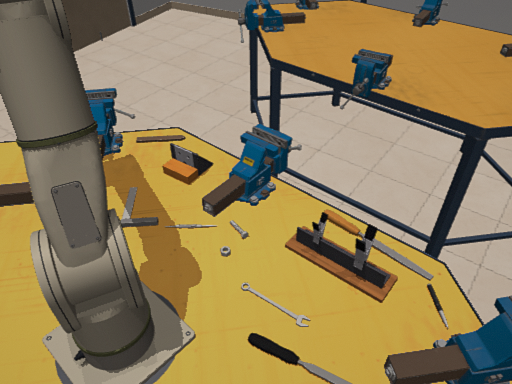

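```bash
python3 - <<'E'
from h import *
c=r.camera("top"); 
def m(t,i=0): return r.outline_of(t,"top")[i]["mask"]
def rect(mask,z):
    v,u=np.nonzero(mask); P=np.array([atz(c,a,b,z)[:2] for a,b in zip(u,v)]).astype(np.float32)
    q=cv2.minAreaRect(P*1000); b=cv2.boxPoints(q); e=b[1]-b[0]; f=b[2]-b[1]
    L=e if np.linalg.norm(e)>np.linalg.norm(f) else f
    return np.round(q[0],1),np.round(q[1],1),"long axis deg",round(np.degrees(np.arctan2(L[1],L[0])),1)
print("rail",rect(m("rail"),0.012)); print("block",rect(m("wood_block"),0.032)); print("blank",rect(m("blank"),0.084))
print("plate",rect(m("angle_plate"),0.08)); print("clamp",rect(m("clamp"),0.15)); print("small",rect(m("small_clamp"),0.11))
# two-view triangulation
s=r.camera("scene")
for t in ["clamp","small_clamp"]:
    mt=m(t); ms=r.outline_of(t,"scene")[0]["mask"]
    ct=np.argwhere(mt).mean(0)[::-1]; cs=np.argwhere(ms).mean(0)[::-1]
    o1,d1=ray(c,*ct); o2,d2=ray(s,*cs)
    A=np.stack([d1,-d2],1); k=np.linalg.lstsq(A,o2-o1,rcond=None)[0]
    print(t,ct,cs,(o1+d1*k[0]).round(4),(o2+d2*k[1]).round(4))
x,y,w,h=270,150,130,80
cv2.imwrite("pics/c1.png",np.hstack([cv2.resize(c["img"][150:230,270:400,::-1],(650,400),interpolation=2)]))
E
```

```text
rail (array([ 487. , -220.9]), array([ 85.4, 269.8]), 'long axis deg', np.float32(-86.1))
block (array([443.4, 336.2]), array([ 50.8, 109.6]), 'long axis deg', np.float32(-80.8))
blank (array([466.3, 337.8]), array([12.9, 66.9]), 'long axis deg', np.float32(-82.6))
plate (array([496.1, 341.7]), array([ 64.9, 122.1]), 'long axis deg', np.float32(-83.6))
clamp (array([ 477.6, -265. ]), array([59.1, 44. ]), 'long axis deg', np.float32(4.8))
small (array([ 483.1, -277.2]), array([57. , 41.2]), 'long axis deg', np.float32(1.0))
clamp [356.01886792 189.79245283] [364.19512195 245.95684803] [ 0.4827 -0.2791  0.1063] [ 0.4822 -0.2785  0.1061]
small_clamp [355.90055249 190.82872928] [319.30072464 227.96376812] [ 0.4671 -0.2547  0.1905] [ 0.4078 -0.2023  0.1668]
```

View pics/c1.png

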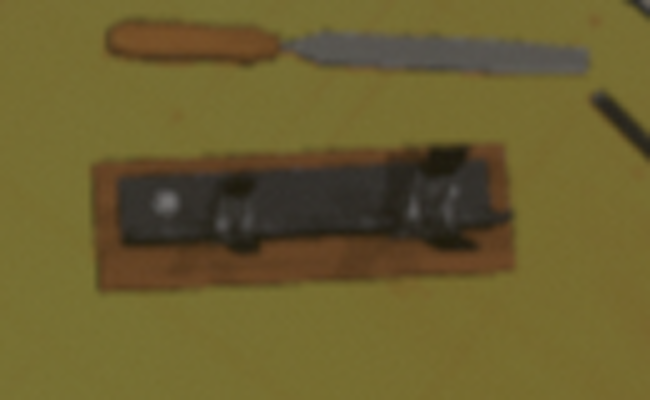

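```bash
python3 -m pendant '[[0,0,-0.025,0.12],[0,0,-0.025,0.12],[0,0,-0.025,0.12],[0,0,-0.025,0.12],[0,0,-0.025,0.12],[0,0,-0.025,0.12],[0,0,-0.02,0.12],[0,0,-0.02,0.12]]' 1 20
python3 -m pendant '[[0,0,0,0.07],[0,0,0,0.07],[-0.037,0.008,0,0],[-0.037,0.008,0,0],[-0.037,0.008,0,0],[-0.037,0.008,0,0],[-0.037,0.008,0,0],[-0.037,0.008,0,0]]'
python3 -m pendant '[[-0.037,0.008,0,0],[-0.037,0.008,0,0],[-0.037,0.008,0,0],[-0.037,0.008,0,0],[-0.037,0.008,0,0],[-0.037,0.008,0,0],[-0.037,0.008,0,0],[-0.037,0.008,0,0]]'
```

```text
time: 1.97
ee_pos: [0.2443, 0.5752, 0.4251]
eef_rot: [0.632, 0.775, 0.0, -0.0]
ft_force: [-0.6, -0.0, 0.5]
width: 0.0873
grip_force: 0.0
time: 2.63
ee_pos: [0.3078, 0.3552, 0.4236]
eef_rot: [0.682, 0.731, 0.0, -0.0]
ft_force: [-0.2, 0.3, 0.3]
width: 0.087
grip_force: 0.0
time: 3.3
ee_pos: [0.3919, 0.0641, 0.4237]
eef_rot: [0.682, 0.731, 0.001, -0.0]
ft_force: [1.3, 0.3, 0.2]
width: 0.087
grip_force: 0.0
```

```bash

python3 -m pendant '[[-0.038,0.008,0,0],[-0.038,0.008,0,0],[-0.038,0.008,0,0],[-0.038,0.008,0,0],[-0.038,0.008,0,0],[-0.038,0.008,0.01,0],[-0.038,0.008,0.02,0],[-0.038,0.008,0.03,0]]'
python3 -m pendant '[[-0.025,0.008,0.03,0],[-0.014,0.002,0.02,0],[0,0,0,0],[0,0,0,0]]'
python3 - <<'E'
from h import *
c=r.camera("wrist"); cv2.imwrite("pics/w1.png",c["img"][:,:,::-1]); print(c["xyz"],att(c).round(2).tolist(),np.array(c["camera_matrix"])[0,0])
for t in ["clamp","small_clamp","rail"]: print(t,[(round(o["score"],2),np.round(o["bbox"]).tolist()) for o in r.outline_of(t,"wrist")[:2]])
s=r.read_state();print(s["ee_pos"],s["eef_rot"])
E
```

```text
time: 3.97
ee_pos: [0.475, -0.2281, 0.3708]
eef_rot: [0.682, 0.731, 0.002, 0.002]
ft_force: [1.3, 1.0, -1.5]
width: 0.0874
grip_force: 0.0
time: 4.3
ee_pos: [0.4864, -0.264, 0.3185]
eef_rot: [0.683, 0.73, -0.001, -0.001]
ft_force: [-0.3, 0.4, 0.8]
width: 0.0869
grip_force: 0.0
[ 0.48206538 -0.18863462  0.46918923] [[1.0, 0.06, 0.02], [0.07, -0.96, -0.28], [-0.0, 0.28, -0.96]] 337.6525644963754
clamp [(0.56, [242.0, 182.0, 64.0, 39.0])]
small_clamp [(0.87, [242.0, 67.0, 52.0, 24.0]), (0.29, [245.0, 179.0, 66.0, 44.0])]
rail [(0.82, [255.0, 112.0, 71.0, 208.0])]
[ 0.48783601 -0.26250389  0.32044123] [6.81609625e-01 7.31714851e-01 1.15450077e-03 6.01868941e-04]
```

View pics/w1.png

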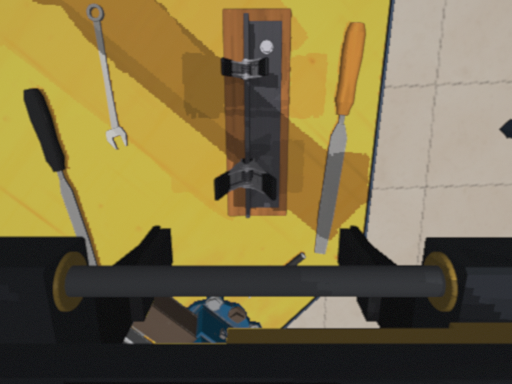

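```bash
python3 - <<'E'
from h import *
w=r.camera("wrist"); t=r.camera("top")
mk=r.outline_of("clamp","wrist")[0]["mask"]; v,u=np.nonzero(mk)
for a in range(v.min(),v.max()+1,3): q=u[v==a]; print(a,q.min(),q.max(),len(q))
for px,qx in [((245,196),(362,190)),((245,196),(360,190))]:
    o1,d1=ray(w,*px); o2,d2=ray(t,*qx)
    k=np.linalg.lstsq(np.stack([d1,-d2],1),o2-o1,rcond=None)[0]; print((o1+d1*k[0]).round(4),(o2+d2*k[1]).round(4))
for z in (.14,.145,.15,.155): print(z,atz(w,215,196,z).round(4),atz(w,275,196,z).round(4))
print("rail top",atz(w,248,215,.06).round(4),atz(w,247,14,.06).round(4))
print("base",[atz(w,a,b,.02).round(3)[:2].tolist() for a,b in [(230,215),(287,215),(290,10),(222,10)]])
g=mk.copy(); x=cv2.resize(w["img"][150:225,190:310,::-1],(720,450),interpolation=cv2.INTER_CUBIC); cv2.imwrite("pics/w2.png",x)
E
```

```text
159 240 249 4
162 237 251 10
165 233 254 22
168 230 257 28
171 226 260 35
174 220 265 46
177 215 269 55
180 211 272 62
183 210 273 64
186 210 273 64
189 211 273 48
192 211 273 35
195 212 272 22
198 212 272 15
201 213 271 4
[ 0.4805 -0.294   0.1192] [ 0.4805 -0.2931  0.1189]
[ 0.4805 -0.2932  0.1218] [ 0.4803 -0.2869  0.1199]
0.14 [ 0.45   -0.2898  0.14  ] [ 0.5113 -0.2855  0.14  ]
0.145 [ 0.4504 -0.2882  0.145 ] [ 0.5108 -0.284   0.145 ]
0.15 [ 0.4509 -0.2867  0.15  ] [ 0.5104 -0.2826  0.15  ]
0.155 [ 0.4514 -0.2851  0.155 ] [ 0.51   -0.2811  0.155 ]
rail top [ 0.4857 -0.3372  0.06  ] [ 0.4693 -0.1028  0.06  ]
base [[0.461, -0.354], [0.541, -0.348], [0.519, -0.087], [0.438, -0.092]]
```

View pics/w2.png

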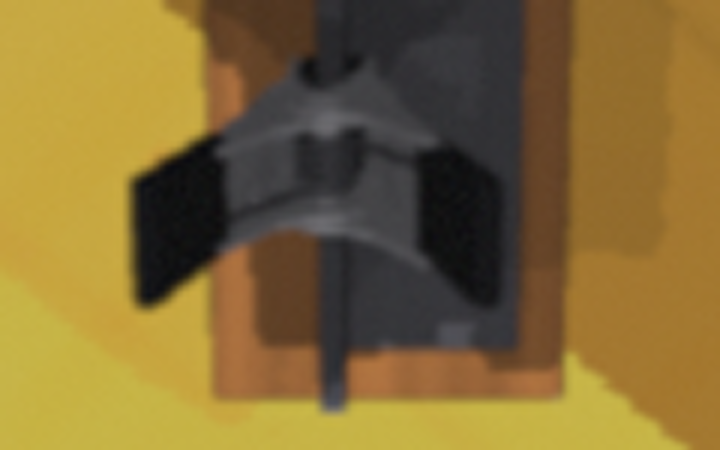

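```bash
python3 - <<'E'
from h import *
w=r.camera("wrist")
for z in (.135,.14,.145,.15,.155): print(z,atz(w,242.8,190.5,z).round(4),atz(w,245,176.7,z-.06+.003).round(4),np.linalg.norm(atz(w,273.3,190,z)-atz(w,212.2,190,z)).round(4))
print(r.read_state()["ee_pos"],r.read_state()["time"])
E
```

```text
0.135 [ 0.4776 -0.2833  0.135 ] [ 0.4784 -0.2823  0.078 ] 0.0631
0.14 [ 0.4777 -0.2819  0.14  ] [ 0.4785 -0.2811  0.083 ] 0.0622
0.145 [ 0.4778 -0.2805  0.145 ] [ 0.4785 -0.2799  0.088 ] 0.0612
0.15 [ 0.4778 -0.2791  0.15  ] [ 0.4786 -0.2787  0.093 ] 0.0603
0.155 [ 0.4779 -0.2776  0.155 ] [ 0.4786 -0.2775  0.098 ] 0.0594
[ 0.48756337 -0.26274395  0.31976411] 4.7
```

```bash

python3 -m pendant '[[-0.008,-0.005,0.02,0],[-0.009,-0.005,0.03,0],[0,0,0.035,0],[0,0,0.035,0],[0,0,0.03,0],[0,0,0.025,0],[0,0,0.015,0],[0,0,0.01,0]]'
python3 -m pendant '[[0,0,0,0],[0,0,0,0],[0,0,0,0],[0,0,0,0],[0,0,0,0],[0,0,0,0]]' 0.2 25
python3 -m pendant '[[0,0,0,0],[0,0,0,0],[0,0,0,0],[0,0,0,0]]' 0.2 25
```

```text
time: 5.37
ee_pos: [0.4779, -0.2801, 0.1175]
eef_rot: [0.682, 0.731, -0.0, -0.001]
ft_force: [0.0, -0.4, 1.2]
width: 0.0874
grip_force: 0.0
time: 5.87
ee_pos: [0.4786, -0.281, 0.1196]
eef_rot: [0.682, 0.731, 0.0, 0.0]
ft_force: [-0.5, 0.4, -1.4]
width: 0.0552
grip_force: 6.9
time: 6.2
ee_pos: [0.4784, -0.2809, 0.1191]
eef_rot: [0.682, 0.731, 0.0, -0.0]
ft_force: [-0.9, -0.3, -1.1]
width: 0.0291
grip_force: 24.9
```

```bash

python3 -m pendant '[[0,0,-0.01,0],[0,0,-0.015,0],[0,0,-0.02,0],[0,0,-0.02,0],[0,0,-0.02,0],[0,0,-0.02,0],[0,0,-0.03,0],[0,0,-0.03,0]]' 0.2 27
python3 - <<'E'
from h import *
s=r.camera("scene"); w=r.camera("wrist")
a=s["img"][150:300,260:460]; b=w["img"]
cv2.imwrite("pics/l1.png",np.hstack([cv2.resize(a,(400,300)),cv2.resize(b,(400,300))])[:,:,::-1]); print(r.read_state()["width"])
E
```

```text
time: 6.87
ee_pos: [0.4777, -0.281, 0.2857]
eef_rot: [0.683, 0.731, -0.0, -0.0]
ft_force: [1.1, -0.2, -2.2]
width: 0.0288
grip_force: 27.0
0.02878483674746458
```

View pics/l1.png

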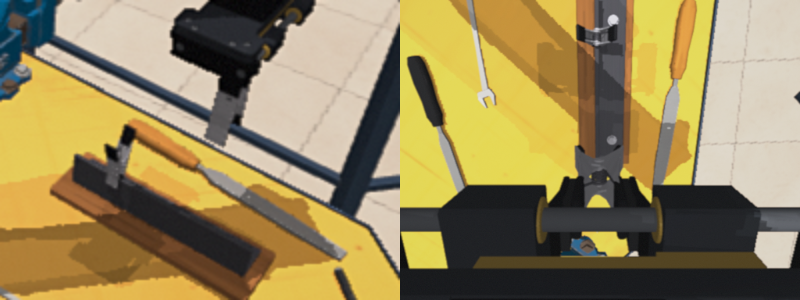

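```bash

python3 -m pendant '[[0.02,-0.007,-0.025,0],[0.03,-0.007,-0.022,0],[0.035,-0.007,-0.02,0],[0.035,-0.007,-0.02,0],[0.036,-0.007,-0.018,0],[0.036,-0.007,-0.018,0],[0.036,-0.007,-0.018,0],[0.038,-0.007,-0.01,0]]'
python3 -m pendant '[[0.037,0.008,0,0],[0.037,0.009,0,0],[0.037,0.009,0,0],[0.037,0.009,0,0],[0.037,0.009,0,0],[0.037,0.009,0,0],[0.03,0.009,0,-0.03],[0.025,0.009,0,-0.03]]'
python3 -m pendant '[[0.01,0,0.02,0],[0.005,0,0.03,0],[0,0,0.03,0],[0,0,0.02,0],[0,0,0.01,0],[0,0,0,0],[0,0,0,0]]'
python3 - <<'E'
from h import *
s=r.read_state(); c=r.camera("wrist"); cv2.imwrite("pics/b1.png",c["img"][:,:,::-1]); print(s["ee_pos"],s["eef_rot"],s["width"],s["time"])
for t in ["clamp","angle_plate","blank","wood_block"]: print(t,[(round(o["score"],2),np.round(o["bbox"]).tolist()) for o in r.outline_of(t,"wrist")[:2]])
E
```

```text
time: 7.63
ee_pos: [0.4094, -0.0391, 0.4246]
eef_rot: [0.682, 0.731, 0.001, -0.002]
ft_force: [1.2, 1.6, -1.3]
width: 0.029
grip_force: 27.0
time: 8.3
ee_pos: [0.4604, 0.2442, 0.4225]
eef_rot: [0.658, 0.753, -0.001, -0.002]
ft_force: [1.2, 0.5, -1.3]
width: 0.029
grip_force: 27.0
time: 8.88
ee_pos: [0.4586, 0.2567, 0.314]
eef_rot: [0.66, 0.752, 0.0, -0.002]
ft_force: [0.4, -0.8, -1.0]
width: 0.0291
grip_force: 27.0
[0.45861727 0.25674863 0.31403118] [ 6.59561930e-01  7.51647516e-01  1.20340015e-04 -2.01436220e-03] 0.029142814010402772 8.8833
clamp [(0.64, [254.0, 247.0, 77.0, 122.0])]
angle_plate [(0.8, [301.0, 79.0, 53.0, 107.0])]
blank [(0.75, [272.0, 86.0, 7.0, 70.0])]
wood_block [(0.83, [246.0, 86.0, 43.0, 92.0])]
```

View pics/b1.png

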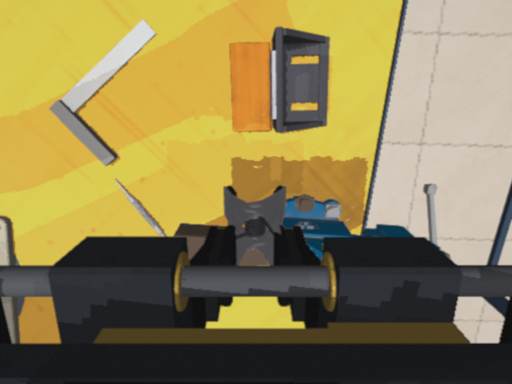

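```bash
python3 - <<'E'
from h import *
c=r.camera("wrist"); s=r.read_state()
def rect(t,z):
    mk=r.outline_of(t,"wrist")[0]["mask"]; v,u=np.nonzero(mk); P=np.array([atz(c,a,b,z)[:2] for a,b in zip(u,v)]).astype(np.float32)
    q=cv2.minAreaRect(P*1000); b=cv2.boxPoints(q); e=b[1]-b[0]; f=b[2]-b[1]; L=e if np.linalg.norm(e)>np.linalg.norm(f) else f
    print(t,np.round(q[0],1),np.round(q[1],1),round(np.degrees(np.arctan2(L[1],L[0]))%180,1))
rect("wood_block",.032); rect("blank",.084); rect("angle_plate",.08)
print("tcp",s["ee_pos"], "yaw y", R.from_quat(s["eef_rot"]).as_matrix()[:,1].round(3))
Rm=R.from_quat(s["eef_rot"]).as_matrix()
for d in (.075,.08,.085): print(d,[proj(c,s["ee_pos"]+Rm@[x,y,d]).round(1).tolist() for y in(-.016,.016) for x in (-.011,.011)])
a=cv2.resize(c["img"][15:145,215:345,::-1],(390,390),interpolation=cv2.INTER_CUBIC);b=cv2.resize(c["img"][175:265,210:300,::-1],(390,390),interpolation=cv2.INTER_CUBIC)
cv2.imwrite("pics/b2.png",np.hstack([a,b]))
E
```

```text
wood_block [441.9 338.9] [ 47.9 104.2] 98.8
blank [465.8 344.3] [ 7.7 69. ] 98.4
angle_plate [495.5 352.5] [ 61.9 109.9] 99.7
tcp [0.45878185 0.25701913 0.31415779] yaw y [ 0.991  0.13  -0.002]
0.075 [[231.6, 220.3], [231.0, 190.7], [276.5, 220.3], [277.0, 190.6]]
0.08 [[232.1, 217.8], [231.5, 188.7], [276.0, 217.8], [276.5, 188.7]]
0.085 [[232.5, 215.5], [231.9, 186.9], [275.6, 215.4], [276.1, 186.9]]
```

View pics/b2.png

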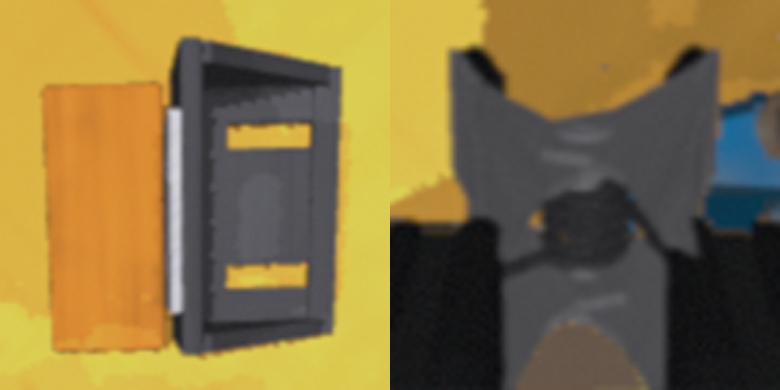

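```bash
python3 - <<'E'
from h import *
c=r.camera("wrist"); s=r.read_state()
zt=s["ee_pos"][2]-.08
jaw=atz(c,254.75,188,zt)
t=atz(c,274.2,85.2,.084); print("jaw",jaw.round(4),"blank_top",t.round(4), "back edge leg",atz(c,283.7,85,.08).round(4),"ends",atz(c,274,51,.084).round(4),atz(c,274.5,119.3,.084).round(4))
a=np.radians(8.7); X=np.array([np.cos(a),np.sin(a)])
tgt=t[:2]+.004*X
Rm=R.from_quat(s["eef_rot"]).as_matrix(); jo=(jaw[:2]-s["ee_pos"][:2])@Rm[:2,1]; print("jaw offset along tool y",jo)
g=tgt-s["ee_pos"][:2]; print("target",tgt,"tool x,y:",Rm[:2,0]@g,Rm[:2,1]@g-jo)
Xy=np.array([-X[1],X[0]]);print("after turn:",Xy@g, X@g-jo, s["time"])
E
```

```text
jaw [0.4572 0.2686 0.2335] blank_top [0.4681 0.3445 0.084 ] back edge leg [0.4785 0.3462 0.08  ] ends [0.4629 0.3783 0.084 ] [0.4737 0.309  0.084 ]
jaw offset along tool y 0.0002392939235203828
target [0.47208344 0.34513584] tool x,y: 0.08568880023825584 0.024734941858383742
after turn: 0.08514372001440543 0.026535197364129945 9.3833
```

```bash

python3 -m pendant '[[0,0,0,-0.022],[0.02,0.006,0.01,0],[0.025,0.008,0.02,0],[0.025,0.0085,0.025,0],[0.015,0.004,0.025,0],[0,0,0.015,0],[0,0,0,0],[0,0,0,0]]'
python3 - <<'E'
from h import *
s=r.read_state(); c=r.camera("wrist"); t=r.camera("top"); sc=r.camera("scene")
print(s["ee_pos"],R.from_quat(s["eef_rot"]).as_matrix()[:,1].round(3),s["width"])
a=c["img"][90:290,155:355]; b=t["img"][160:225,125:190]; d=sc["img"][90:190,140:240]
cv2.imwrite("pics/d1.png",np.hstack([cv2.resize(x,(390,390) if i==0 else (195,390) if 0 else (390,390),interpolation=2) for i,x in enumerate([a,d])])[:,:,::-1])
E
```

```text
time: 10.05
ee_pos: [0.4713, 0.3446, 0.2182]
eef_rot: [0.651, 0.759, -0.001, -0.002]
ft_force: [-0.7, 0.1, -0.4]
width: 0.0289
grip_force: 27.0
[0.47130017 0.34464713 0.21822148] [ 0.988  0.153 -0.004] 0.028912008454825378
```

View pics/d1.png

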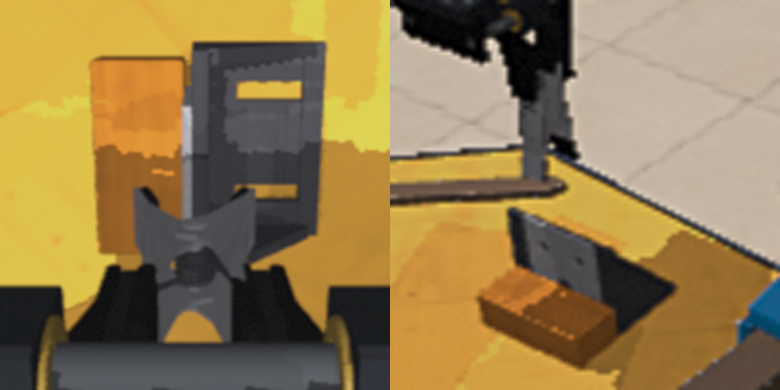

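```bash

python3 -m pendant '[[0,0,0.01,0],[0,0,0.012,0],[0,0,0.012,0],[0,0,0.01,0],[0,0,0.006,0],[0,0,0,0],[0,0,0,0]]'
python3 -m pendant '[[0,0,0.006,0],[0,0,0.006,0],[0,0,0.005,0],[0,0,0.004,0],[0,0,0,0],[0,0,0,0],[0,0,0,0]]'
python3 - <<'E'
from h import *
s=r.read_state(); c=r.camera("wrist"); sc=r.camera("scene"); cv2.imwrite("pics/wf.png",c["img"][:,:,::-1])
print(s["ee_pos"],s["width"],s["ft_force"])
cv2.imwrite("pics/e1.png",np.hstack([cv2.resize(x,(390,390),interpolation=2) for x in (c["img"][120:270,180:330],sc["img"][110:200,145:235])])[:,:,::-1])
E
```

```text
time: 10.78
ee_pos: [0.4711, 0.3452, 0.1681]
eef_rot: [0.651, 0.759, -0.0, -0.002]
ft_force: [-0.3, -0.4, -1.3]
width: 0.029
grip_force: 27.0
time: 11.37
ee_pos: [0.4713, 0.3454, 0.1477]
eef_rot: [0.651, 0.759, 0.0, -0.002]
ft_force: [-0.5, 0.7, -1.1]
width: 0.029
grip_force: 27.0
[0.47128136 0.3454438  0.14765214] 0.028980018558195694 [-0.50451418  0.67093459 -1.07524719]
```

View pics/e1.png

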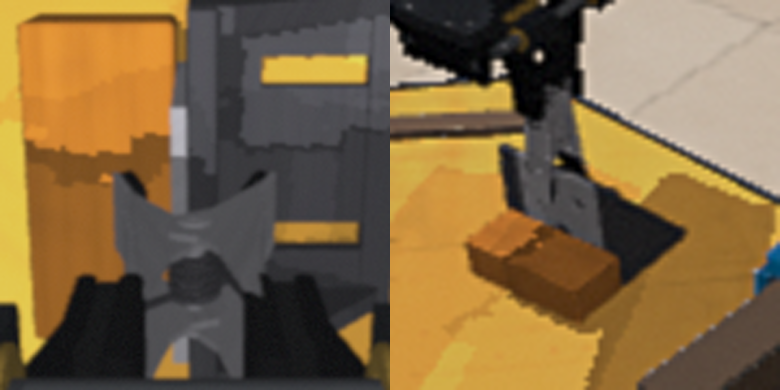

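```bash

python3 -m pendant '[[0,0,0.002,0],[0,0,0.002,0],[0,0,0,0],[0,0,0,0],[0,0,0,0],[0,0,0,0]]'
python3 - <<'E'
from h import *
print(r.close_job())
E
```

```text
time: 11.97
ee_pos: [0.4712, 0.3454, 0.1435]
eef_rot: [0.651, 0.759, 0.0, -0.002]
ft_force: [0.4, -0.4, -1.1]
width: 0.0289
grip_force: 27.0
the job is handed in; nothing more can be done
None
```

I handed the job in with the larger clamp held fully squeezed (27 N, 28.9 mm across the grips) over the blank and angle plate, jaws centred on both, tips an estimated 20 mm (give or take 5) below the blank's top and no contact visible in the pictures. The small clamp was still on the rail when last seen after the lift, and the judge returned no verdict.

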